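# Bayonet lid of a filter cup, held at half turn

## Task

Set the blue filter cup down flat and square, fully home, in the pocket of the aluminium service nest and let go of it. Then put the black bayonet lid with the orange grip bar into the cup, lugs through the two gaps, and twist it clockwise (seen from above) until its bar points at the yellow half-turn marks on the cup's rim, halfway to the red lock marks; never push it on to the lock click. Finish while still gripping the lid by its bar and holding it there for the seal check; do not let go, and leave the tin and the glue jar behind the work where they are.

Things in the scene. Friction and masses are not known exactly. Their poses are not given: they have to be found in the camera images.
- nest: Aluminium service nest screwed to the bench: plate 130 (x) x 110 (y) x 16 mm with a rectangular pocket 87 (x) x 67 (y) mm, 10 mm deep, open at the top, 3 mm bevel round its mouth. Origin: centre of the underside, on the bench; the pocket floor is 6 mm above it. x is along the pocket's long side.
- cup: Loose filter cup, 0.25 to 0.5 kg, 60 mm high: black foot 84 (x) x 64 (y) x 12 mm, on it a round blue cup, outer diameter 66 mm. Seize it across the round part, along its y axis. Origin: centre of the foot's underside; z up, x along the foot's long side. Fits the nest's pocket with 1.5 mm to spare each side, either way round by half a turn.
- cup_mouth (a point): Centre of the cup's mouth, level with the rim, 60 mm above the cup's origin. Aluminium lip 5 mm thick round a hole 45 mm wide, with two lug gaps at the cup's +x and -x, about 19 mm wide, out to radius 29 mm. Inside, stops let the lid turn at most about 10 degrees anticlockwise.
- half_mark (a point): One of two yellow half-turn marks on the cup's rim, 35 degrees clockwise (seen from above) of each gap, radius 32 mm. Red lock marks stand 70 degrees clockwise. From about 48 degrees a lug runs onto the sprung lock pin; at 70 it clicks home.
- lid: Loose bayonet lid, 48 mm high, 0.06 to 0.11 kg, standing on its plug. Plug diameter 41 mm, 17 mm high, bevelled foot; two steel lugs at +x and -x, 14 mm wide, to radius 27.5 mm, 3 to 10 mm above the foot; flange diameter 58 mm, 17 to 22 mm above the foot. Origin: centre of the plug's underside; z up, x along lugs and bar; either way round fits.
- lid_bar (a point): Centre of the lid's orange grip bar, 35 mm above the lid's origin: 52 long (along lid x) x 14 thick (y) x 26 mm high, white line along its top. With the lid in, flange on the lip, the lid's origin is 43 mm above the cup's; once turned, the lugs are under the lip with 2 mm axial play. It turns with little friction up to the lock pin.
- lock_pin (a joint): The cup's sprung lock pin below the lip, at 70 degrees clockwise from the cup's +x: travel downward in m, 0 when free; a lug running onto it pushes it down by up to 1.6 mm (2.5 N) before it clicks into the lug's notch.
- wax_tin: Round wax tin with blue lid, 67 mm in diameter, 24 mm high, at the back of the bench, to be left alone. Origin: centre of its underside.
- glue_jar: Glue jar with black cap, 59 mm in diameter, 76 mm high, at the back of the bench, to be left alone. Origin: centre of its underside.
Things that resemble listed ones, but are neither listed nor needed, are in the scene too. What is shaped like the lid but purple is not meant.

How it is judged:
By the outcome, as a careful person would: the job done as asked, in the order asked, and still so for the second after the job is handed in, while the arm keeps its last pose, push and grip.
It also fails if it takes over 53 s, if anything falls off the work surface, if the arm or the gripper's body presses on something with over 40 N, if the wrist force passes 120 N, or if a joint passes its speed limit or range.

## Robot

A 7-joint arm with a two-finger parallel gripper is mounted at the origin on a cart in front of the work surface, level with it; the furniture and walls round the work are solid. World frame = base frame: x ahead of the robot, y to its left, z up, the work surface at z = 0. Lengths are in m, angles in rad, forces in N, time in s.
With the tool pointing down it reaches from about 0.35 to 0.9 m from the base axis. Payload 19.9 kg.
Tool frame: the origin (TCP) lies between the finger pads; the fingertips stand 19 mm ahead of it and the grasp point (between the pads) is the TCP; z points along the fingers, y is the line along which they close (so a half turn about z gives the same grasp; the last joint's range is limited). The gripper opens to 94 mm and grips with 3 to 60 N. Pads are 16 mm wide; open, the fingers measure 119 mm over their backs; the gripper's body (75 mm by 177 mm) begins 78 mm behind the grasp point.
Start: joints at [-1.327, 0.417, -0.01, 1.614, 0.005, 1.111, -0.053], TCP at [0.176, 0.6, 0.224] pointing down, gripper open.
Joint ranges: [-2.81, 2.81], [-0.39, 2.02], [-1.27, 1.25], [0.06, 2.57], [-1.19, 4.33], [0.19, 2], [-2.82, 2.82]. Speed limits (rad/s): [1.89, 1.89, 2.39, 2.39, 3.01, 3.01, 3.01].

## Interface

Orientations are given as a unit quaternion [w, x, y, z].
In Python, from rig import bot, optics, hand_in gives the robot as it stands. The module is installed in compiled form; this text tells all that it offers.
- The arm moves only by the tool drive_tool, never from a script. Its argument "rows" is a list of rows, each an object of numbers: "x", "y", "z": the shift along the tool's x, y, z normalised to -1 to 1, where 1 is 2.5 cm; "ax", "ay", "az": the turn, a rotation vector about the tool's x, y, z normalised to -1 to 1, where 1 is 0.08 rad. A call has exactly 8 rows; each row shifts and turns the commanded pose from where the row before left it, along the tool's axes as they then stand; what a row does not reach is not made up. A row lasts 1/12 s, in which the tool goes at most 41.7 mm and 7.16 degrees, less where a joint would pass 70% of its speed; a pose out of reach is approached as far as the arm can. A call with a number of a shift or a turn outside -1 to 1 is refused whole. A call with a gripper value outside its range is refused whole. "fingers" is the closure, from -1 (fully open) to 1 (shut), set as the call begins (left out, the last holds). The fingers move at their own pace and stop on an object; "squeeze" is the grip in N (left out, the last holds). Time passes only in rows, so rows that do not move let the fingers close, or fill a call up. It gives the time, the measured TCP pose, the force, the opening and the grip force at its end, in the units of the state.
- bot.state(): the state, without advancing time (a new reading comes with each control period).
- optics.capture(name): name is "scene" or "top" or "wrist"; returns a dict with "image" (480x640x3 uint8, blue, green, red), "vfov" (degrees; the focal length in pixels is half the picture's height over the tangent of half this angle, whatever the lens; pixels are square), "cx", "cy" (the principal point, pixels), "eye" and "attitude" of the camera in the world; the wrist camera has in their place "mount" (4x4, takes a point from camera to tool coordinates, whose origin is the TCP and whose axes are the flange's). Camera axes: x right, y down, z forward; pixel columns grow to the right and rows downward; lengths in m; the calibration is good to about 2 mm. The wrist camera is an equidistant fisheye: a pixel r from the principal point sees the ray r / f radians off the axis. A picture is of the moment at which its call begins: read the wrist's pose just before it. There is no depth.
- hand_in(): hands the job in; it is judged then, once.
The state is a dict: "clock": time; "q": joint angles; "joint_velocities": joint speeds; "joint_torque": joint torques, N m; "tcp_pos": TCP position; "orientation": TCP orientation; "ft_force": force on the tool from outside, world axes, zero at the start; "ft_torque": the same for the moment, N m; "finger_gap": finger opening in m; "grasp_force": force on a finger pad.
Only numpy, scipy, OpenCV 4.12 (cv2) and the standard library are available. Lean on these libraries where they do the work, as an engineer would, in place of code of your own. Each camera call takes 0.05 s, during which the arm holds its last target. There are 200 camera calls.

## Working session

There is one attempt and no reset: what is moved stays moved. The work goes in short steps, Python scripts to look and compute and a tool call to move; the robot and the scene stay as the last step left them, time stands still between calls to the robot, and variables do not carry over. Pictures are saved under pics/ and viewed, at most 10 in all, crops included, and the job is handed in when it is done.

Besides the shell and the picture viewer there is one more tool, called after "Call:" as name([rows], argument=value, ...), one row to a line, values as JSON. drive_tool: Moves the arm, as the interface text tells. Scaled input: -1 to 1 covers 2.5 cm each way for a shift and 0.08 rad each way for a turn. Its arguments: {"type":"object","properties":{"rows":{"type":"array"},"fingers":{"type":"number"},"squeeze":{"type":"number"}},"required":["rows"]}

```bash
mkdir -p pics
cat > h.py <<'E'
import numpy as np,cv2
from rig import bot,optics,hand_in
from scipy.spatial.transform import Rotation as R
def rot(q): return R.from_quat([q[1],q[2],q[3],q[0]]).as_matrix()
def snap(n,f):
    s=bot.state(); c=optics.capture(n); cv2.imwrite(f'pics/{f}.png',c['image'])
    c['s']={k:np.array(s[k]).tolist() for k in('tcp_pos','orientation')}
    np.save(f'pics/{f}.npy',c,allow_pickle=True); return c
def cam(c):
    f=240/np.tan(np.radians(c['vfov'])/2)
    if 'mount' in c:
        T=np.eye(4);T[:3,:3]=rot(c['s']['orientation']);T[:3,3]=c['s']['tcp_pos'];T=T@np.array(c['mount'])
        return f,T[:3,3],T[:3,:3],True
    a=np.array(c['attitude']); return f,np.array(c['eye']),(rot(a) if a.size==4 else a.reshape(3,3)),False
def ray(c,u,v):
    f,e,A,fe=cam(c); d=np.array([u-c['cx'],v-c['cy']])
    if fe:
        r=np.hypot(*d);t=r/f; d=np.r_[d/max(r,1e-9)*np.sin(t),np.cos(t)]
    else: d=np.r_[d/f,1]
    return e,A@d
def at(f,u,v,z):
    c=np.load(f'pics/{f}.npy',allow_pickle=True).item(); e,d=ray(c,u,v); return (e+d*(z-e[2])/d[2]).round(4)
E
python3 - <<'E'
from h import *
for n in('scene','top','wrist'):
    c=snap(n,n+'0'); f,e,A,_=cam(c); print(n,f,e,A.round(3).tolist(),c['cx'],c['cy'])
print(bot.state())
E
```

```text
scene 437.5483485805252 [ 0.00120949 -0.3242901   0.55883385] [[0.513, -0.507, 0.693], [-0.858, -0.292, 0.422], [-0.011, -0.811, -0.585]] 325.25649441866676 241.43908321099192
top 512.6946041138729 [0.37721538 0.01507536 1.07606582] [[0.103, -0.971, 0.218], [-0.995, -0.099, 0.027], [-0.005, -0.219, -0.976]] 324.8125826798798 246.00174378897893
wrist 371.64829954431775 [0.09505822 0.62297908 0.38510867] [[0.281, 0.92, 0.274], [0.96, -0.269, -0.081], [-0.001, 0.286, -0.958]] 323.53869746374187 237.8134694129805
{'clock': 0.15, 'q': array([-1.32748802,  0.41782258, -0.01028155,  1.61398816,  0.00473532,
        1.11070615, -0.05297234]), 'joint_velocities': array([-1.75086304e-03, -1.59539132e-03, -6.53832581e-04, -4.01975838e-05,
       -1.41455245e-03,  1.84364302e-04,  6.04827048e-04]), 'joint_torque': array([ 2.85942815e-05, -8.51534772e+01,  6.38479292e-01, -4.26143575e+01,
       -4.89626185e-02,  1.71831268e-02, -1.36627366e-05]), 'tcp_pos': array([0.17556591, 0.59957311, 0.22399808]), 'orientation': array([-5.78010496e-06,  1.41907880e-01,  9.89879765e-01, -4.51439414e-04]), 'ft_force': array([-0.85167232, -0.18554033,  0.14613247]), 'ft_torque': array([-0.02817121,  0.01422384,  0.01605268]), 'grasp_force': 0.0, 'finger_gap': 0.09421277398549797}
```

View pics/top0.png

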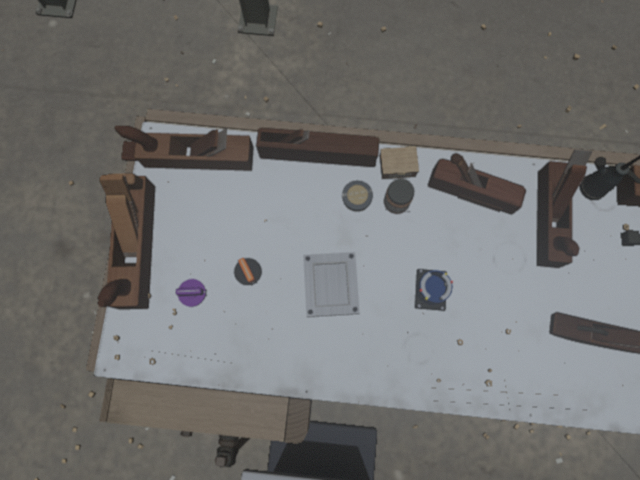

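View pics/scene0.png

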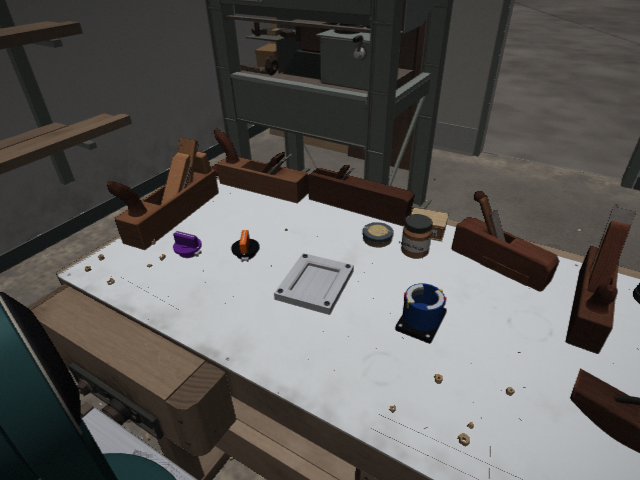

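Run:
```python
from h import *
im=cv2.imread('pics/top0.png')
def cr(x,y,w,h,s): return cv2.resize(im[y:y+h,x:x+w],None,fx=s,fy=s,interpolation=cv2.INTER_CUBIC)
a=np.hstack([cr(215,250,50,37,8),cr(410,263,50,37,8)])
b=cr(290,250,160,60,5); b=cr(290,248,80,75,4)
g=np.zeros((300,800,3),np.uint8); g[:,:320]=b
cv2.imwrite('pics/c1.png',np.vstack([a,g]))
```

```text
(no output)
```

View pics/c1.png

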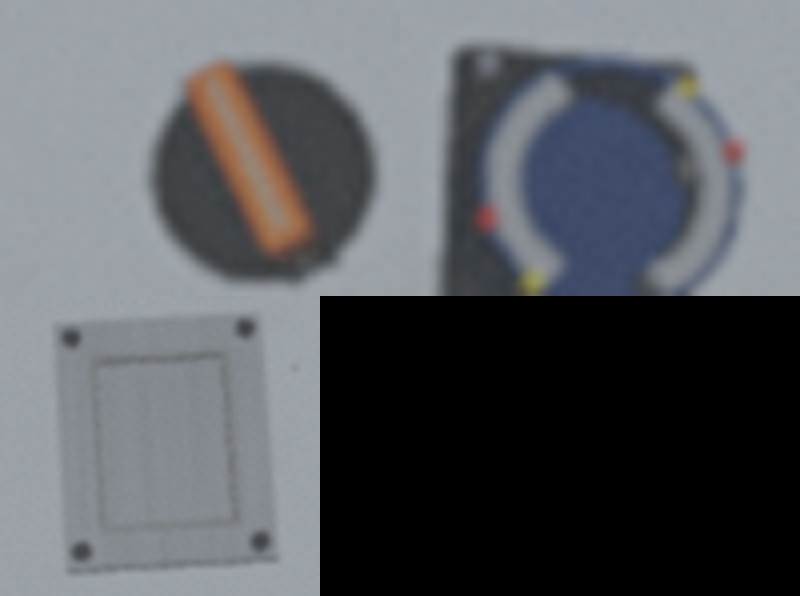

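Run:
```python
from h import *
def P(x,y,ox,oy,s,z,px=0,py=0): return at('top0',(x-px+.5)/s-.5+ox,(y-py+.5)/s-.5+oy,z)
S=[P(x,y,290,248,4,.016,0,296) for x,y in((70,337),(245,327),(260,541),(81,551))]
print('nest',np.mean(S,0),np.degrees(np.arctan2(*(S[0]+S[1]-S[2]-S[3])[[1,0]])), np.linalg.norm(S[0]-S[3]),np.linalg.norm(S[0]-S[1]))
C=[P(x,y,410,263,8,.06,400) for x,y in((487,217),(735,152),(689,87),(533,281))]
for a,b in((C[0],C[1]),(C[2],C[3])): print('cup',(a+b)/2,np.linalg.norm(a-b),np.degrees(np.arctan2(*(b-a)[[1,0]]))%180)
L=[P(x,y,215,250,8,.048) for x,y in((213,78),(285,235))]
print('lid',np.mean(L,0),np.linalg.norm(L[0]-L[1]),np.degrees(np.arctan2(*(L[0]-L[1])[[1,0]])))
print('tool yaw: x,y axes',rot(bot.state()['orientation']).round(3).tolist())
```

```text
nest [0.536325 0.024225 0.016   ] 9.215773442328947 0.11266343683733426 0.09247583468128309
cup [ 0.5461 -0.1857  0.06  ] 0.06467704384091776 110.45236133074869
cup [ 0.54635 -0.18575  0.06   ] 0.06376597838973379 145.73674458082556
lid [0.54245 0.1989  0.048  ] 0.045092460567150244 31.857228020037713
tool yaw: x,y axes [[-0.96, 0.281, -0.0], [0.281, 0.96, -0.001], [-0.0, -0.001, -1.0]]
```

Call:
drive_tool([
  {"y": -1,"x": -0.3,"az": -0.92},
  {"y": -1,"x": -0.3,"az": -0.92},
  {"y": -1,"x": -0.4,"az": -0.92},
  {"y": -1,"x": -0.4,"az": -0.92},
  {"y": -1,"x": -0.5},
  {"y": -1,"x": -0.5},
  {"y": -1,"x": -0.5},
  {"y": -1,"x": -0.5},
], fingers=-1, squeeze=25)

```text
validation failed for argument at $.ro...
```

Call:
drive_tool([
  {"x": -0.3,"y": -1,"z": 0,"ax": 0,"ay": 0,"az": -0.92},
  {"x": -0.3,"y": -1,"z": 0,"ax": 0,"ay": 0,"az": -0.92},
  {"x": -0.4,"y": -1,"z": 0,"ax": 0,"ay": 0,"az": -0.92},
  {"x": -0.4,"y": -1,"z": 0,"ax": 0,"ay": 0,"az": -0.92},
  {"x": -0.5,"y": -1,"z": 0,"ax": 0,"ay": 0,"az": 0},
  {"x": -0.5,"y": -1,"z": 0,"ax": 0,"ay": 0,"az": 0},
  {"x": -0.5,"y": -1,"z": 0,"ax": 0,"ay": 0,"az": 0},
  {"x": -0.5,"y": -1,"z": 0,"ax": 0,"ay": 0,"az": 0},
], fingers=-1, squeeze=25)

```text
clock: 0.82
tcp_pos: [0.244, 0.3951, 0.2244]
orientation: [-0.0, -0.005, 1.0, -0.0]
ft_force: [0.4, 0.3, 0.6]
finger_gap: 0.0938
grasp_force: 0.0
```

Call:
drive_tool([
  {"x": -0.5,"y": -1,"z": 0,"ax": 0,"ay": 0,"az": 0},
  {"x": -0.5,"y": -1,"z": 0,"ax": 0,"ay": 0,"az": 0},
  {"x": -0.5,"y": -1,"z": 0,"ax": 0,"ay": 0,"az": 0},
  {"x": -0.5,"y": -1,"z": 0,"ax": 0,"ay": 0,"az": 0},
  {"x": -0.5,"y": -1,"z": 0,"ax": 0,"ay": 0,"az": 0},
  {"x": -0.5,"y": -1,"z": 0,"ax": 0,"ay": 0,"az": 0},
  {"x": -0.5,"y": -1,"z": 0,"ax": 0,"ay": 0,"az": 0},
  {"x": -0.5,"y": -1,"z": 0,"ax": 0,"ay": 0,"az": 0},
])

```text
clock: 1.48
tcp_pos: [0.3459, 0.1961, 0.2245]
orientation: [0.0, -0.005, 1.0, 0.0]
ft_force: [0.4, 0.4, 0.6]
finger_gap: 0.0941
grasp_force: 0.0
```

Call:
drive_tool([
  {"x": -0.5,"y": -1,"z": 0,"ax": 0,"ay": 0,"az": 0},
  {"x": -0.5,"y": -1,"z": 0,"ax": 0,"ay": 0,"az": 0},
  {"x": -0.5,"y": -1,"z": 0,"ax": 0,"ay": 0,"az": 0},
  {"x": -0.5,"y": -1,"z": 0,"ax": 0,"ay": 0,"az": 0},
  {"x": -0.5,"y": -1,"z": 0,"ax": 0,"ay": 0,"az": 0},
  {"x": -0.5,"y": -1,"z": 0,"ax": 0,"ay": 0,"az": 0},
  {"x": -0.5,"y": -1,"z": 0,"ax": 0,"ay": 0,"az": 0},
  {"x": -0.5,"y": -1,"z": 0,"ax": 0,"ay": 0,"az": 0},
])

```text
clock: 2.15
tcp_pos: [0.4479, -0.0029, 0.2245]
orientation: [0.0, -0.005, 1.0, 0.0]
ft_force: [0.0, 0.5, 0.1]
finger_gap: 0.0941
grasp_force: 0.0
```

Call:
drive_tool([
  {"x": -0.5,"y": -1,"z": 0,"ax": 0,"ay": 0,"az": 0},
  {"x": -0.5,"y": -1,"z": 0.5,"ax": 0,"ay": 0,"az": 0},
  {"x": -0.5,"y": -1,"z": 0.5,"ax": 0,"ay": 0,"az": 0},
  {"x": -0.5,"y": -1,"z": 0.5,"ax": 0,"ay": 0,"az": 0},
  {"x": -0.5,"y": -1,"z": 0.5,"ax": 0,"ay": 0,"az": 0},
  {"x": -0.4,"y": -1,"z": 0.5,"ax": 0,"ay": 0,"az": 0},
  {"x": 0,"y": -0.4,"z": 0.3,"ax": 0,"ay": 0,"az": 0},
  {"x": 0,"y": 0,"z": 0,"ax": 0,"ay": 0,"az": 0},
])

```text
clock: 2.82
tcp_pos: [0.5206, -0.1634, 0.1528]
orientation: [-0.001, -0.003, 1.0, -0.001]
ft_force: [0.1, -0.2, -0.0]
finger_gap: 0.094
grasp_force: 0.0
```

Run:
```python
from h import *
c=snap('wrist','w1'); print(bot.state()['q'].round(2),c['s'])
```

```text
[-0.21  0.4   0.56  1.89 -0.26  0.92  2.06] {'tcp_pos': [0.5205623997389307, -0.1634355108987589, 0.15275102196800244], 'orientation': [-0.0013794441746564504, -0.0031877855055164536, 0.9999938093497516, -0.0005625117890034462]}
```

View pics/w1.png

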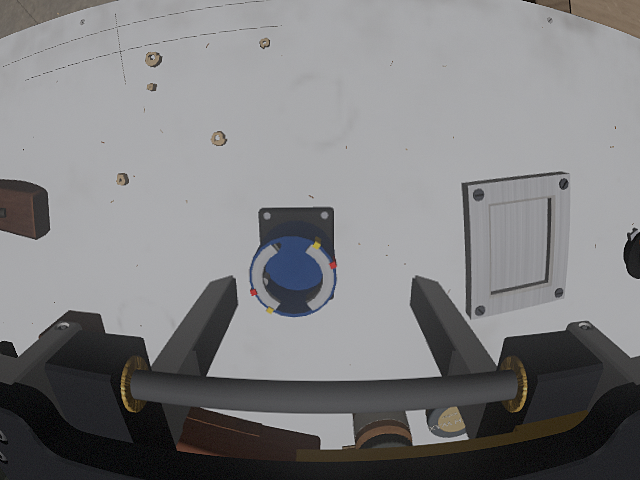

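```bash
cat >> h.py <<'E'
def go(x,y,z,yaw=None):
    s=bot.state();A=rot(s['orientation']);y0=np.degrees(np.arctan2(A[1,1],A[0,1])); w=y0 if yaw is None else yaw
    a=np.radians(w);B=np.array([[np.sin(a),np.cos(a),0],[-np.cos(a),np.sin(a),0],[0,0,-1]]);B[:,0]*=-1
    B=np.c_[np.cross([np.cos(a),np.sin(a),0],[0,0,-1]),[np.cos(a),np.sin(a),0],[0,0,-1]]
    rv=R.from_matrix(A.T@B).as_rotvec()
    print('yaw',y0.round(2),'shift units',(B.T@(np.array([x,y,z])-s['tcp_pos'])/.025).round(2),'turn units',(rv/.08).round(3))
E
python3 - <<'E'
from h import *
S=[at('w1',u,v,.016) for u,v in((479,195),(564,184),(559,293),(480,310))]
print('nest',np.mean(S,0)); print(np.array(S))
for a,b in (((253,292),(334,265)),((318,245),(270,310))):
    a=at('w1',*a,.06);b=at('w1',*b,.06);print('cup',(a+b)/2,np.linalg.norm(a-b),np.degrees(np.arctan2(*(b-a)[[1,0]]))%180)
go(.546,-.186,.038,90.6)
E
```

```text
nest [0.534175 0.02445  0.016   ]
[[ 0.4859 -0.03    0.016 ]
 [ 0.4712  0.0613  0.016 ]
 [ 0.583   0.0794  0.016 ]
 [ 0.5966 -0.0129  0.016 ]]
cup [ 0.54425 -0.1866   0.06   ] 0.06527426751791243 110.3505744148603
cup [ 0.5442  -0.18625  0.06   ] 0.06469474476338859 145.00797980144128
yaw 90.43 shift units [-1.   -0.98  4.62] turn units [-0.005 -0.025 -0.037]
```

Call:
drive_tool([
  {"x": -0.5,"y": -0.5,"z": 0,"ax": 0,"ay": 0,"az": 0},
  {"x": -0.48,"y": -0.48,"z": 0.3,"ax": 0,"ay": -0.02,"az": -0.03},
  {"x": 0,"y": 0,"z": 0.8,"ax": 0,"ay": 0,"az": 0},
  {"x": 0,"y": 0,"z": 1,"ax": 0,"ay": 0,"az": 0},
  {"x": 0,"y": 0,"z": 1,"ax": 0,"ay": 0,"az": 0},
  {"x": 0,"y": 0,"z": 0.9,"ax": 0,"ay": 0,"az": 0},
  {"x": 0,"y": 0,"z": 0.6,"ax": 0,"ay": 0,"az": 0},
  {"x": 0,"y": 0,"z": 0,"ax": 0,"ay": 0,"az": 0},
])

```text
clock: 3.53
tcp_pos: [0.5453, -0.1833, 0.0375]
orientation: [-0.001, -0.007, 1.0, 0.001]
ft_force: [-0.6, -0.7, -0.3]
finger_gap: 0.0938
grasp_force: 0.0
```

Run:
```python
from h import *
go(.545,-.186,.038,90.4)
```

```text
yaw 90.77 shift units [ 0.01 -0.11 -0.02] turn units [ 0.016 -0.02   0.08 ]
```

Call:
drive_tool([
  {"x": 0,"y": -0.11,"z": 0,"ax": 0.016,"ay": -0.02,"az": 0.05},
  {"x": 0,"y": 0,"z": 0,"ax": 0,"ay": 0,"az": 0},
  {"x": 0,"y": 0,"z": 0,"ax": 0,"ay": 0,"az": 0},
  {"x": 0,"y": 0,"z": 0,"ax": 0,"ay": 0,"az": 0},
  {"x": 0,"y": 0,"z": 0,"ax": 0,"ay": 0,"az": 0},
  {"x": 0,"y": 0,"z": 0,"ax": 0,"ay": 0,"az": 0},
  {"x": 0,"y": 0,"z": 0,"ax": 0,"ay": 0,"az": 0},
  {"x": 0,"y": 0,"z": 0,"ax": 0,"ay": 0,"az": 0},
], fingers=1, squeeze=30)

```text
clock: 4.2
tcp_pos: [0.5471, -0.1877, 0.0405]
orientation: [0.002, -0.004, 1.0, -0.0]
ft_force: [-1.7, 3.0, 9.6]
finger_gap: 0.0668
grasp_force: 30.0
```

Run:
```python
from h import *
go(.535,.0243,.095,99.2)
```

```text
yaw 90.47 shift units [-0.88  8.45 -2.18] turn units [-0.017  0.055 -1.904]
```

Call:
drive_tool([
  {"x": 0,"y": 0,"z": -0.3,"ax": 0,"ay": 0,"az": 0},
  {"x": 0,"y": 0,"z": -0.6,"ax": 0,"ay": 0,"az": 0},
  {"x": 0,"y": 0,"z": -0.7,"ax": 0,"ay": 0,"az": 0},
  {"x": 0,"y": 0.2,"z": -0.5,"ax": 0,"ay": 0,"az": 0},
  {"x": 0,"y": 0.5,"z": -0.2,"ax": 0,"ay": 0,"az": 0},
  {"x": -0.1,"y": 0.8,"z": 0,"ax": 0,"ay": 0,"az": -0.3},
  {"x": -0.2,"y": 0.9,"z": 0,"ax": 0,"ay": 0,"az": -0.5},
  {"x": -0.2,"y": 1,"z": 0,"ax": 0,"ay": 0,"az": -0.5},
])

```text
clock: 4.87
tcp_pos: [0.556, -0.1016, 0.0976]
orientation: [0.002, -0.056, 0.998, -0.001]
ft_force: [-0.2, 0.2, -3.5]
finger_gap: 0.0667
grasp_force: 30.0
```

Run:
```python
from h import *
go(.535,.0243,.095,99.2)
```

```text
yaw 96.47 shift units [0.02 5.1  0.1 ] turn units [-0.024  0.045 -0.596]
```

Call:
drive_tool([
  {"x": 0,"y": 0.9,"z": 0,"ax": 0,"ay": 0,"az": -0.3},
  {"x": 0,"y": 0.9,"z": 0,"ax": 0,"ay": 0,"az": -0.25},
  {"x": 0,"y": 0.9,"z": 0,"ax": 0,"ay": 0,"az": 0},
  {"x": 0,"y": 0.9,"z": 0,"ax": 0,"ay": 0,"az": 0},
  {"x": 0,"y": 0.7,"z": 0,"ax": 0,"ay": 0,"az": 0},
  {"x": 0,"y": 0.4,"z": 0,"ax": 0,"ay": 0,"az": 0},
  {"x": 0,"y": 0,"z": 0,"ax": 0,"ay": 0,"az": 0},
  {"x": 0,"y": 0,"z": 0,"ax": 0,"ay": 0,"az": 0},
])

```text
clock: 5.53
tcp_pos: [0.5392, 0.0138, 0.097]
orientation: [0.002, -0.078, 0.997, -0.001]
ft_force: [-0.1, -0.7, -4.0]
finger_gap: 0.0669
grasp_force: 30.0
```

Run:
```python
from h import *
go(.535,.0243,.095,99.2)
a=snap('wrist','w2')['image'];b=snap('top','t2')['image']
cv2.imwrite('pics/c2.png',np.vstack([cv2.resize(a[150:350,200:500],(600,400),interpolation=2), cv2.resize(b[245:325,285:405],(600,400),interpolation=2)])[:, :][:800])
cv2.imwrite('pics/c2.png',np.hstack([cv2.resize(a[140:400,180:480],(400,347),interpolation=2), cv2.resize(b[240:327,285:385],(400,348),interpolation=2)[:347]]))
```

```text
yaw 98.97 shift units [0.1  0.44 0.08] turn units [-0.026  0.04  -0.049]
```

View pics/c2.png

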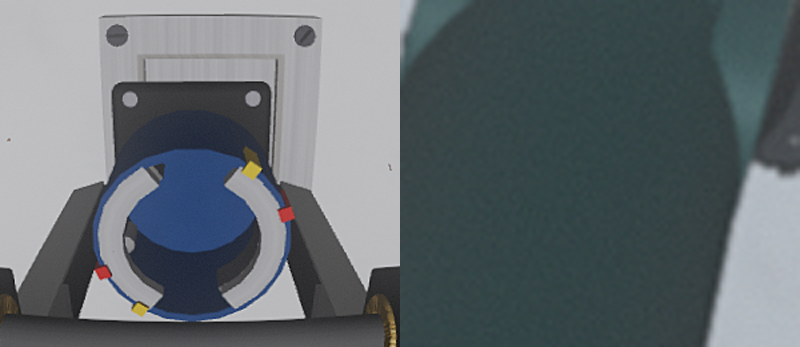

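Run:
```python
from h import *
p=lambda x,y,z: at('w2',(x+.5)*.75-.5+180,(y+.5)*.75-.5+140,z)
for a,b in (((103,272),(287,214)),((252,170),(140,309))):
    a=p(*a,.1165);b=p(*b,.1165);print('cup',(a+b)/2,np.linalg.norm(a-b),np.degrees(np.arctan2(*(b-a)[[1,0]]))%180)
for n,a,b,z in(('screws',(117,35),(305,35),.016),('foot holes',(130,99),(253,98),.0685),('pocket',(141,55),(282,55),.016)):
    a=p(*a,z);b=p(*b,z);print(n,(a+b)/2,np.linalg.norm(a-b),np.degrees(np.arctan2(*(b-a)[[1,0]])))
s=bot.state();print(s['tcp_pos'],rot(s['orientation']).round(4))
```

```text
cup [0.5366 0.0135 0.1165] 0.06482376107570431 119.17479285194331
cup [0.53675 0.01345 0.1165 ] 0.0647186217405778 154.26641178533768
screws [0.4778 0.0137 0.016 ] 0.09282004093944367 99.29995415662769
foot holes [0.4993  0.00725 0.0685 ] 0.04856346363265288 99.48171820576572
pocket [0.4879  0.01545 0.016  ] 0.06980436949074177 99.23292441076636
[0.53927703 0.01273318 0.0969286 ] [[-0.988  -0.1542  0.0035]
 [-0.1542  0.988  -0.0018]
 [-0.0032 -0.0023 -1.    ]]
```

Call:
drive_tool([
  {"x": 0.02,"y": 0.24,"z": 0,"ax": 0,"ay": 0,"az": 0},
  {"x": 0.02,"y": 0.2,"z": 0,"ax": 0,"ay": 0,"az": 0},
  {"x": 0,"y": 0,"z": 0.3,"ax": 0,"ay": 0,"az": 0},
  {"x": 0,"y": 0,"z": 0.5,"ax": 0,"ay": 0,"az": 0},
  {"x": 0,"y": 0,"z": 0.5,"ax": 0,"ay": 0,"az": 0},
  {"x": 0,"y": 0,"z": 0.2,"ax": 0,"ay": 0,"az": 0},
  {"x": 0,"y": 0,"z": 0,"ax": 0,"ay": 0,"az": 0},
  {"x": 0,"y": 0,"z": 0,"ax": 0,"ay": 0,"az": 0},
])

```text
clock: 6.3
tcp_pos: [0.5363, 0.0242, 0.0586]
orientation: [0.001, -0.078, 0.997, -0.001]
ft_force: [0.5, 0.3, -3.0]
finger_gap: 0.0666
grasp_force: 30.0
```

Run:
```python
from h import *
go(.5366,.0235,.0465,98.97)
a=snap('wrist','w3')['image']
cv2.imwrite('pics/c3.png',cv2.resize(a[140:400,180:480],(690,598),interpolation=2))
```

```text
yaw 98.91 shift units [-0.01 -0.03  0.49] turn units [-0.026  0.023 -0.013]
```

View pics/c3.png

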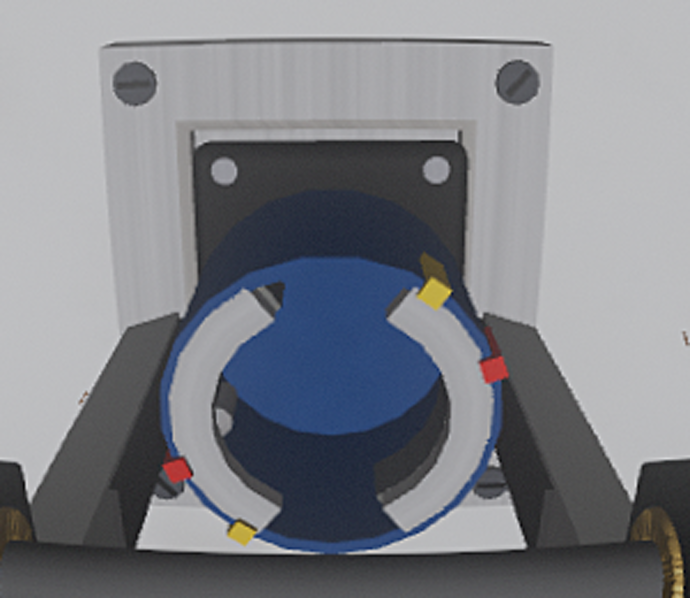

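Run:
```python
from h import *
k=300/690
p=lambda x,y,z: at('w3',(x+.5)*k-.5+180,(y+.5)*k-.5+140,z)
q=lambda a,b,z: ((p(*a,z)+p(*b,z))/2,np.linalg.norm(p(*a,z)-p(*b,z)),np.degrees(np.arctan2(*(p(*b,z)-p(*a,z))[[1,0]])))
for n,a,b,z in(('screws',(135,83),(518,82),.016),('holes',(224,171),(437,170),.030),('footedge',(203,143),(460,143),.030),('pocketmouth',(178,122),(476,122),.016),('red',(177,469),(495,369),.078),('yel',(433,294),(242,532),.078)):
    print(n,*q(a,b,z))
```

```text
screws [0.4779  0.01365 0.016  ] 0.09305251205636525 99.0270446247764
holes [0.4965  0.01755 0.03   ] 0.04872832851637741 99.21102654081665
footedge [0.49005 0.0168  0.03   ] 0.05851196458844977 98.94717313833314
pocketmouth [0.48775 0.0153  0.016  ] 0.07268376710105222 98.94393979542156
red [0.53375 0.0237  0.078  ] 0.06494990377206111 119.0117629379919
yel [0.5339  0.02365 0.078  ] 0.064181383593687 -25.7665554267643
```

Call:
drive_tool([
  {"x": -0.015,"y": -0.035,"z": 0,"ax": 0,"ay": 0,"az": 0},
  {"x": 0,"y": 0,"z": 0.1,"ax": 0,"ay": 0,"az": 0},
  {"x": 0,"y": 0,"z": 0.1,"ax": 0,"ay": 0,"az": 0},
  {"x": 0,"y": 0,"z": 0.1,"ax": 0,"ay": 0,"az": 0},
  {"x": 0,"y": 0,"z": 0.1,"ax": 0,"ay": 0,"az": 0},
  {"x": 0,"y": 0,"z": 0.05,"ax": 0,"ay": 0,"az": 0},
  {"x": 0,"y": 0,"z": 0,"ax": 0,"ay": 0,"az": 0},
  {"x": 0,"y": 0,"z": 0,"ax": 0,"ay": 0,"az": 0},
])

```text
clock: 7.02
tcp_pos: [0.5371, 0.0237, 0.0479]
orientation: [0.002, -0.078, 0.997, -0.001]
ft_force: [0.6, 0.5, -2.3]
finger_gap: 0.0664
grasp_force: 30.0
```

Call:
drive_tool([
  {"x": 0,"y": 0,"z": 0.04,"ax": 0,"ay": 0,"az": 0},
  {"x": 0,"y": 0,"z": 0.04,"ax": 0,"ay": 0,"az": 0},
  {"x": 0,"y": 0,"z": 0.03,"ax": 0,"ay": 0,"az": 0},
  {"x": 0,"y": 0,"z": 0,"ax": 0,"ay": 0,"az": 0},
  {"x": 0,"y": 0,"z": 0,"ax": 0,"ay": 0,"az": 0},
  {"x": 0,"y": 0,"z": 0,"ax": 0,"ay": 0,"az": 0},
  {"x": 0,"y": 0,"z": 0,"ax": 0,"ay": 0,"az": 0},
  {"x": 0,"y": 0,"z": 0,"ax": 0,"ay": 0,"az": 0},
])

```text
clock: 7.68
tcp_pos: [0.5373, 0.0237, 0.0464]
orientation: [0.002, -0.078, 0.997, -0.0]
ft_force: [-10.3, 0.2, 27.0]
finger_gap: 0.0671
grasp_force: 30.0
```

Call:
drive_tool([
  {"x": 0,"y": 0,"z": -0.06,"ax": 0,"ay": 0,"az": 0},
  {"x": 0,"y": 0,"z": 0,"ax": 0,"ay": 0,"az": 0},
  {"x": 0,"y": 0,"z": 0,"ax": 0,"ay": 0,"az": 0},
  {"x": 0,"y": 0,"z": 0,"ax": 0,"ay": 0,"az": 0},
  {"x": 0,"y": 0,"z": 0,"ax": 0,"ay": 0,"az": 0},
  {"x": 0,"y": 0,"z": -0.3,"ax": 0,"ay": 0,"az": 0},
  {"x": 0,"y": 0,"z": -0.7,"ax": 0,"ay": 0,"az": 0},
  {"x": 0,"y": 0,"z": -1,"ax": 0,"ay": 0,"az": 0},
], fingers=-1)

```text
clock: 8.35
tcp_pos: [0.5359, 0.0235, 0.0964]
orientation: [0.0, -0.078, 0.997, -0.001]
ft_force: [-0.7, 0.0, 0.4]
finger_gap: 0.0937
grasp_force: 0.0
```

Call:
drive_tool([
  {"x": 0,"y": 0,"z": -1,"ax": 0,"ay": 0,"az": 0},
  {"x": 0,"y": 0,"z": -1,"ax": 0,"ay": 0,"az": 0},
  {"x": 0,"y": 0.4,"z": -0.5,"ax": 0,"ay": 0,"az": 0},
  {"x": 0,"y": 0.7,"z": 0,"ax": 0,"ay": 0,"az": 0},
  {"x": 0,"y": 0.5,"z": 0,"ax": 0,"ay": 0,"az": 0},
  {"x": 0,"y": 0.3,"z": 0,"ax": 0,"ay": 0,"az": 0},
  {"x": 0,"y": 0,"z": 0,"ax": 0,"ay": 0,"az": 0},
  {"x": 0,"y": 0,"z": 0,"ax": 0,"ay": 0,"az": 0},
])

```text
clock: 9.02
tcp_pos: [0.5294, 0.0705, 0.1592]
orientation: [0.002, -0.078, 0.997, -0.001]
ft_force: [0.3, -1.0, -0.3]
finger_gap: 0.094
grasp_force: 0.0
```

Run:
```python
from h import *
go(.542,.199,.15,121.5)
snap('wrist','w4')
```

```text
yaw 98.95 shift units [-3.12  4.12  0.37] turn units [-0.032  0.031 -4.919]
```

View pics/w4.png

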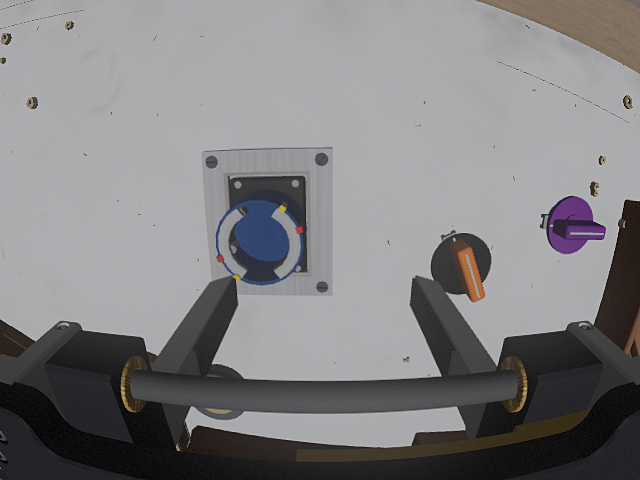

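Run:
```python
from h import *
q=lambda a,b,z: (lambda p,r:((p+r)/2,np.linalg.norm(p-r),np.degrees(np.arctan2(*(r-p)[[1,0]]))%180))(at('w4',*a,z),at('w4',*b,z))
for n,a,b,z in(('red',(221,258),(299,230),.066),('yel',(237,278),(283,209),.066),('lid',(459,248),(480,298),.048),('screws',(212,161),(321,159),.016)): print(n,*q(a,b,z))
go(.541,.199,.15,121.5)
```

```text
red [0.53405 0.0233  0.066  ] 0.06289077833832238 119.01036026268739
yel [0.5344 0.0234 0.066 ] 0.06449217006738109 154.0706595399452
lid [0.5392 0.1956 0.048 ] 0.05278674075939905 38.69371107824756
screws [0.4778 0.0134 0.016 ] 0.09167529656346905 98.78417571162225
yaw 98.91 shift units [-3.09  4.16  0.37] turn units [-0.034  0.029 -4.928]
```

Call:
drive_tool([
  {"x": -0.2,"y": 0.6,"z": 0,"ax": 0,"ay": 0,"az": -0.8},
  {"x": -0.4,"y": 0.8,"z": 0,"ax": 0,"ay": 0,"az": -0.8},
  {"x": -0.5,"y": 0.8,"z": 0,"ax": 0,"ay": 0,"az": -0.8},
  {"x": -0.5,"y": 0.8,"z": 0.2,"ax": 0,"ay": 0,"az": -0.8},
  {"x": -0.6,"y": 0.8,"z": 0.3,"ax": 0,"ay": 0,"az": -0.8},
  {"x": -0.4,"y": 0.4,"z": 0.3,"ax": 0,"ay": 0,"az": -0.8},
  {"x": 0,"y": 0,"z": 0.3,"ax": 0,"ay": 0,"az": -0.4},
  {"x": 0,"y": 0,"z": 0,"ax": 0,"ay": 0,"az": 0},
])

```text
clock: 9.73
tcp_pos: [0.5582, 0.1932, 0.1295]
orientation: [0.0, -0.285, 0.959, -0.001]
ft_force: [-0.9, -0.6, 0.1]
finger_gap: 0.0941
grasp_force: 0.0
```

Run:
```python
from h import *
a=snap('wrist','w5')['image']
cv2.imwrite('pics/c5.png',cv2.resize(a[160:400,160:480],(800,600),interpolation=2))
go(.541,.197,.12)
```

```text
yaw 122.86 shift units [0.48 0.54 0.42] turn units [-0.033  0.002  0.   ]
```

View pics/c5.png

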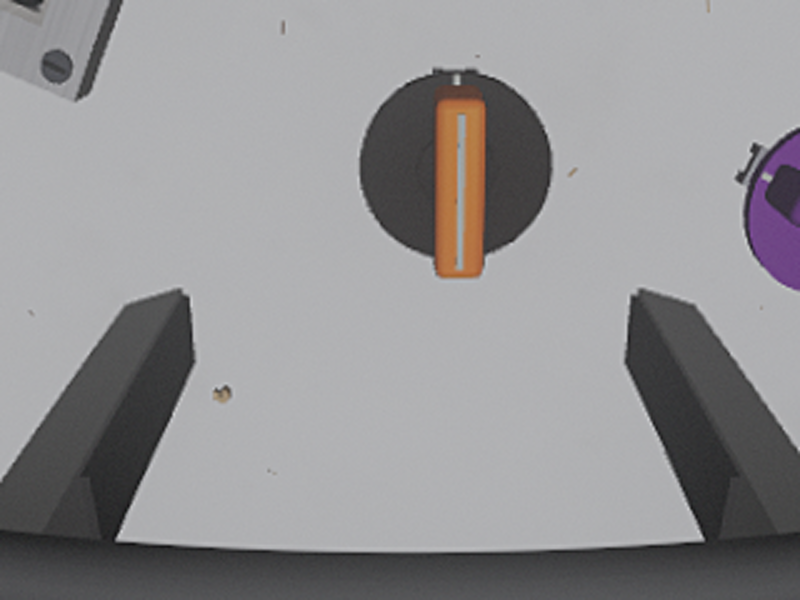

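Run:
```python
from h import *
k=.4
p=lambda x,y,z: at('w5',(x+.5)*k-.5+160,(y+.5)*k-.5+160,z)
a,b=p(461.,99,.048),p(459,275,.048); print((a+b)/2,np.linalg.norm(a-b),np.degrees(np.arctan2(*(b-a)[[1,0]])))
m=(a+b)/2
go(m[0],m[1],.036,np.degrees(np.arctan2(*(b-a)[[1,0]]))+90)
```

```text
[0.5398  0.19725 0.048  ] 0.050034887828394256 33.34070734647703
yaw 122.86 shift units [0.51 0.58 3.78] turn units [-0.033  0.002 -0.106]
```

Call:
drive_tool([
  {"x": 0.3,"y": 0.3,"z": 0,"ax": 0,"ay": 0,"az": 0},
  {"x": 0.21,"y": 0.28,"z": 0.2,"ax": -0.03,"ay": 0,"az": -0.02},
  {"x": 0,"y": 0,"z": 0.6,"ax": 0,"ay": 0,"az": 0},
  {"x": 0,"y": 0,"z": 0.9,"ax": 0,"ay": 0,"az": 0},
  {"x": 0,"y": 0,"z": 0.9,"ax": 0,"ay": 0,"az": 0},
  {"x": 0,"y": 0,"z": 0.5,"ax": 0,"ay": 0,"az": 0},
  {"x": 0,"y": 0,"z": 0.24,"ax": 0,"ay": 0,"az": 0},
  {"x": 0,"y": 0,"z": 0,"ax": 0,"ay": 0,"az": 0},
])

```text
clock: 10.45
tcp_pos: [0.5397, 0.1968, 0.0472]
orientation: [0.0, -0.283, 0.959, -0.0]
ft_force: [-0.3, 0.2, 0.5]
finger_gap: 0.0941
grasp_force: 0.0
```

Run:
```python
from h import *
go(.5398,.1973,.045,122.9)
```

```text
yaw 122.85 shift units [-0.01  0.01  0.09] turn units [-0.003  0.007 -0.01 ]
```

Call:
drive_tool([
  {"x": 0,"y": 0,"z": 0.05,"ax": 0,"ay": 0,"az": 0},
  {"x": 0,"y": 0,"z": 0,"ax": 0,"ay": 0,"az": 0},
  {"x": 0,"y": 0,"z": 0,"ax": 0,"ay": 0,"az": 0},
  {"x": 0,"y": 0,"z": 0,"ax": 0,"ay": 0,"az": 0},
  {"x": 0,"y": 0,"z": 0,"ax": 0,"ay": 0,"az": 0},
  {"x": 0,"y": 0,"z": 0,"ax": 0,"ay": 0,"az": 0},
  {"x": 0,"y": 0,"z": 0,"ax": 0,"ay": 0,"az": 0},
  {"x": 0,"y": 0,"z": 0,"ax": 0,"ay": 0,"az": 0},
], fingers=1, squeeze=30)

```text
clock: 11.12
tcp_pos: [0.5404, 0.1969, 0.0468]
orientation: [0.001, -0.283, 0.959, 0.0]
ft_force: [0.0, 0.6, 0.9]
finger_gap: 0.0444
grasp_force: 0.0
```

Call:
drive_tool([
  {"x": 0,"y": 0,"z": 0,"ax": 0,"ay": 0,"az": 0},
  {"x": 0,"y": 0,"z": 0,"ax": 0,"ay": 0,"az": 0},
  {"x": 0,"y": 0,"z": 0,"ax": 0,"ay": 0,"az": 0},
  {"x": 0,"y": 0,"z": 0,"ax": 0,"ay": 0,"az": 0},
  {"x": 0,"y": 0,"z": 0,"ax": 0,"ay": 0,"az": 0},
  {"x": 0,"y": 0,"z": 0,"ax": 0,"ay": 0,"az": 0},
  {"x": 0,"y": 0,"z": 0,"ax": 0,"ay": 0,"az": 0},
  {"x": 0,"y": 0,"z": 0,"ax": 0,"ay": 0,"az": 0},
])

```text
clock: 11.78
tcp_pos: [0.5404, 0.1969, 0.0467]
orientation: [0.001, -0.283, 0.959, 0.0]
ft_force: [0.3, 0.2, -1.1]
finger_gap: 0.014
grasp_force: 30.0
```

Run:
```python
from h import *
go(.537,.0237,.14,99)
```

```text
yaw 122.86 shift units [ 1.22 -6.82 -3.73] turn units [-1.000e-03  2.500e-02  5.207e+00]
```

Call:
drive_tool([
  {"x": 0,"y": 0,"z": -0.4,"ax": 0,"ay": 0,"az": 0},
  {"x": 0,"y": 0,"z": -0.8,"ax": 0,"ay": 0,"az": 0.4},
  {"x": 0,"y": 0,"z": -0.9,"ax": 0,"ay": 0,"az": 0.8},
  {"x": 0.2,"y": -0.4,"z": -0.9,"ax": 0,"ay": 0,"az": 0.8},
  {"x": 0.3,"y": -0.8,"z": -0.6,"ax": 0,"ay": 0,"az": 0.8},
  {"x": 0.3,"y": -0.9,"z": 0,"ax": 0,"ay": 0,"az": 0.8},
  {"x": 0.2,"y": -0.9,"z": 0,"ax": 0,"ay": 0,"az": 0.8},
  {"x": 0.2,"y": -0.9,"z": 0,"ax": 0,"ay": 0,"az": 0.8},
])

```text
clock: 12.45
tcp_pos: [0.5436, 0.0925, 0.1364]
orientation: [0.001, -0.076, 0.997, 0.0]
ft_force: [0.5, 0.5, -0.1]
finger_gap: 0.0136
grasp_force: 30.0
```

Run:
```python
from h import *
go(.537,.0237,.14,99)
```

```text
yaw 98.73 shift units [ 0.69 -2.68 -0.14] turn units [ 0.004  0.021 -0.06 ]
```

Call:
drive_tool([
  {"x": 0.2,"y": -0.8,"z": -0.1,"ax": 0,"ay": 0,"az": 0},
  {"x": 0.2,"y": -0.7,"z": 0,"ax": 0,"ay": 0,"az": 0},
  {"x": 0.2,"y": -0.4,"z": 0,"ax": 0,"ay": 0,"az": 0},
  {"x": 0,"y": -0.2,"z": 0,"ax": 0,"ay": 0,"az": 0},
  {"x": 0,"y": 0,"z": 0,"ax": 0,"ay": 0,"az": 0},
  {"x": 0,"y": 0,"z": 0,"ax": 0,"ay": 0,"az": 0},
  {"x": 0,"y": 0,"z": 0,"ax": 0,"ay": 0,"az": 0},
  {"x": 0,"y": 0,"z": 0,"ax": 0,"ay": 0,"az": 0},
])

```text
clock: 13.12
tcp_pos: [0.5373, 0.0414, 0.1389]
orientation: [0.001, -0.079, 0.997, 0.0]
ft_force: [-0.5, 1.0, -0.7]
finger_gap: 0.0139
grasp_force: 30.0
```

Run:
```python
from h import *
go(.537,.0237,.14,99)
a=snap('wrist','w6')['image']
cv2.imwrite('pics/c6.png',cv2.resize(a[130:370,160:480],(800,600),interpolation=2))
```

```text
yaw 99.1 shift units [ 0.12 -0.7  -0.04] turn units [0.007 0.022 0.021]
```

View pics/c6.png

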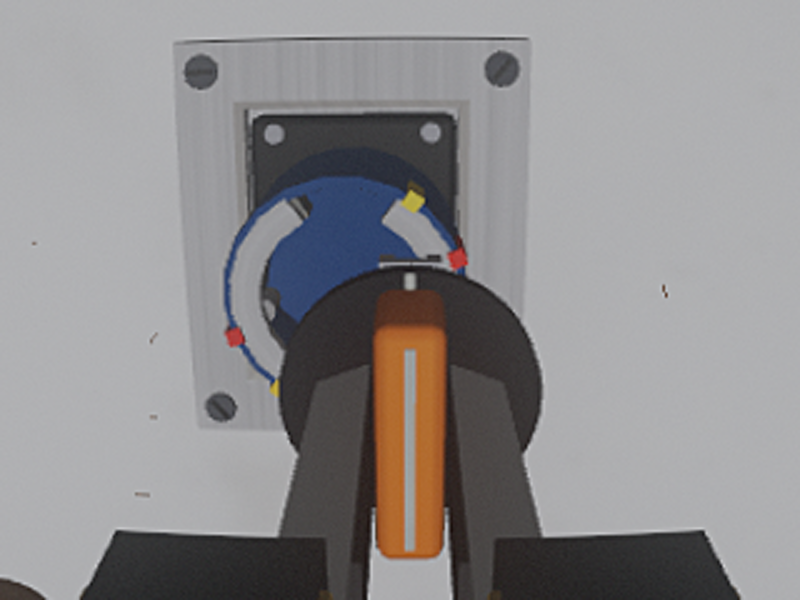

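Run:
```python
from h import *
k=.4
p=lambda x,y,z: at('w6',(x+.5)*k-.5+160,(y+.5)*k-.5+130,z)
q=lambda a,b,z: print((p(*a,z)+p(*b,z))/2,np.linalg.norm(p(*a,z)-p(*b,z)),np.degrees(np.arctan2(*(p(*b,z)-p(*a,z))[[1,0]]))%180)
q((235,337),(458,259),.066)
q((410.5,325),(410,557),.1402)
q((410,350),(409,550),.1402)
q((278,390),(543,390),.114)
q((201,72),(502,69),.016)
s=bot.state();print(s['tcp_pos'])
```

```text
[0.53425 0.0231  0.066  ] 0.06415364370010489 119.2020720931603
[0.53705 0.0413  0.1402 ] 0.05093220984799306 9.036957870362171
[0.53865 0.0414  0.1402 ] 0.0442258973905561 8.844659293793091
[0.5365 0.0413 0.114 ] 0.05833009514821658 99.07475802100868
[0.47805 0.0134  0.016  ] 0.09277203242357042 99.11710992186823
[0.53729007 0.04125293 0.13895721]
```

Run:
```python
from h import *
go(.5345,.0232,.125,99.1)
```

```text
yaw 99.09 shift units [ 0.22 -0.7   0.56] turn units [ 0.006  0.023 -0.002]
```

Call:
drive_tool([
  {"x": 0.1,"y": -0.3,"z": 0,"ax": 0,"ay": 0.02,"az": 0},
  {"x": 0.12,"y": -0.3,"z": 0,"ax": 0,"ay": 0,"az": 0},
  {"x": 0,"y": -0.1,"z": 0.2,"ax": 0,"ay": 0,"az": 0},
  {"x": 0,"y": 0,"z": 0.2,"ax": 0,"ay": 0,"az": 0},
  {"x": 0,"y": 0,"z": 0.16,"ax": 0,"ay": 0,"az": 0},
  {"x": 0,"y": 0,"z": 0,"ax": 0,"ay": 0,"az": 0},
  {"x": 0,"y": 0,"z": 0,"ax": 0,"ay": 0,"az": 0},
  {"x": 0,"y": 0,"z": 0,"ax": 0,"ay": 0,"az": 0},
])

```text
clock: 13.83
tcp_pos: [0.5346, 0.0225, 0.1251]
orientation: [0.0, -0.079, 0.997, 0.0]
ft_force: [-0.3, -1.0, -0.3]
finger_gap: 0.0139
grasp_force: 30.0
```

Run:
```python
from h import *
go(.5345,.0232,.125,99.1)
a=snap('wrist','w7')['image']; b=snap('scene','s7')['image']
cv2.imwrite('pics/c7.png',np.hstack([cv2.resize(a[150:330,220:420],(420,378),interpolation=2),cv2.resize(b[210:320,260:370],(378,378),interpolation=2)]))
```

```text
yaw 99.05 shift units [0.   0.03 0.  ] turn units [ 0.005  0.004 -0.012]
```

View pics/c7.png

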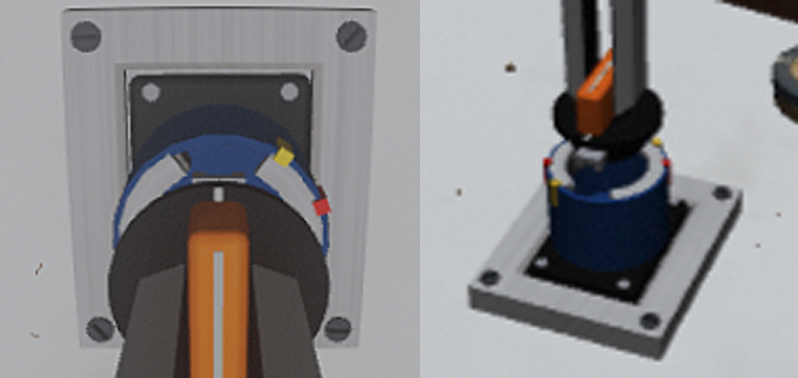

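Run:
```python
from h import *
k=110/378
p=lambda x,y,z: at('s7',(x-420+.5)*k-.5+260,(y+.5)*k-.5+210,z)
print('flange',p(608,119,.098),'rim',p(608,166,.066),p(609.5,168,.066))
k=200/420
p=lambda x,y,z: at('w7',(x+.5)*k-.5+220,(y+.5)*k-.5+150,z)
q=lambda a,b,z: print((p(*a,z)+p(*b,z))/2,np.linalg.norm(p(*a,z)-p(*b,z)),np.degrees(np.arctan2(*(p(*b,z)-p(*a,z))[[1,0]]))%180)
q((108,282),(329,282),.100)
q((86,37),(352,36),.016); q((100,329),(338,329),.016); q((150,92),(290,92),.018)
q((114,240),(330,240),.066)
```

```text
flange [0.53   0.0205 0.098 ] rim [0.5308 0.0219 0.066 ] [0.5297 0.0203 0.066 ]
[0.5329  0.02215 0.1    ] 0.05780493058554781 98.9571677306111
[0.47805 0.01365 0.016  ] 0.0929026372069168 99.22912531328546
[0.5894  0.03145 0.016  ] 0.09285499448064169 99.04640760142551
[0.49735 0.0171  0.018  ] 0.04881116675515962 99.07636792784912
[0.53375 0.02345 0.066  ] 0.06551473116788317 99.04537157439682
```

Call:
drive_tool([
  {"x": 0,"y": 0.025,"z": 0.1,"ax": 0,"ay": 0,"az": 0},
  {"x": 0,"y": 0,"z": 0.15,"ax": 0,"ay": 0,"az": 0},
  {"x": 0,"y": 0,"z": 0.15,"ax": 0,"ay": 0,"az": 0},
  {"x": 0,"y": 0,"z": 0.15,"ax": 0,"ay": 0,"az": 0},
  {"x": 0,"y": 0,"z": 0.1,"ax": 0,"ay": 0,"az": 0},
  {"x": 0,"y": 0,"z": 0,"ax": 0,"ay": 0,"az": 0},
  {"x": 0,"y": 0,"z": 0,"ax": 0,"ay": 0,"az": 0},
  {"x": 0,"y": 0,"z": 0,"ax": 0,"ay": 0,"az": 0},
])

```text
clock: 14.6
tcp_pos: [0.5344, 0.0229, 0.1088]
orientation: [0.0, -0.079, 0.997, 0.0]
ft_force: [-0.9, -0.0, 0.1]
finger_gap: 0.0135
grasp_force: 30.0
```

Call:
drive_tool([
  {"x": 0,"y": 0,"z": 0.08,"ax": 0,"ay": 0,"az": 0},
  {"x": 0,"y": 0,"z": 0.08,"ax": 0,"ay": 0,"az": 0},
  {"x": 0,"y": 0,"z": 0.08,"ax": 0,"ay": 0,"az": 0},
  {"x": 0,"y": 0,"z": 0.08,"ax": 0,"ay": 0,"az": 0},
  {"x": 0,"y": 0,"z": 0.08,"ax": 0,"ay": 0,"az": 0},
  {"x": 0,"y": 0,"z": 0,"ax": 0,"ay": 0,"az": 0},
  {"x": 0,"y": 0,"z": 0,"ax": 0,"ay": 0,"az": 0},
  {"x": 0,"y": 0,"z": 0,"ax": 0,"ay": 0,"az": 0},
])

```text
clock: 15.27
tcp_pos: [0.5345, 0.0229, 0.0988]
orientation: [0.0, -0.079, 0.997, 0.0]
ft_force: [-0.8, -0.6, -1.7]
finger_gap: 0.014
grasp_force: 30.0
```

Call:
drive_tool([
  {"x": 0,"y": 0,"z": 0.04,"ax": 0,"ay": 0,"az": 0},
  {"x": 0,"y": 0,"z": 0.04,"ax": 0,"ay": 0,"az": 0},
  {"x": 0,"y": 0,"z": 0.03,"ax": 0,"ay": 0,"az": 0},
  {"x": 0,"y": 0,"z": 0.02,"ax": 0,"ay": 0,"az": 0},
  {"x": 0,"y": 0,"z": 0,"ax": 0,"ay": 0,"az": 0},
  {"x": 0,"y": 0,"z": 0,"ax": 0,"ay": 0,"az": 0},
  {"x": 0,"y": 0,"z": 0,"ax": 0,"ay": 0,"az": 0},
  {"x": 0,"y": 0,"z": 0,"ax": 0,"ay": 0,"az": 0},
])

```text
clock: 15.93
tcp_pos: [0.5345, 0.0229, 0.0956]
orientation: [0.0, -0.079, 0.997, 0.0]
ft_force: [-2.5, -0.1, 2.3]
finger_gap: 0.0137
grasp_force: 30.0
```

Call:
drive_tool([
  {"x": 0,"y": 0,"z": -0.015,"ax": 0,"ay": 0,"az": 0.3},
  {"x": 0,"y": 0,"z": 0,"ax": 0,"ay": 0,"az": 0.6},
  {"x": 0,"y": 0,"z": 0,"ax": 0,"ay": 0,"az": 0.6},
  {"x": 0,"y": 0,"z": 0,"ax": 0,"ay": 0,"az": 0.6},
  {"x": 0,"y": 0,"z": 0,"ax": 0,"ay": 0,"az": 0.6},
  {"x": 0,"y": 0,"z": 0,"ax": 0,"ay": 0,"az": 0.6},
  {"x": 0,"y": 0,"z": 0,"ax": 0,"ay": 0,"az": 0.4},
  {"x": 0,"y": 0,"z": 0,"ax": 0,"ay": 0,"az": 0},
])

```text
clock: 16.6
tcp_pos: [0.5344, 0.0231, 0.0959]
orientation: [0.0, 0.07, 0.998, 0.0]
ft_force: [-2.1, 0.0, -0.3]
finger_gap: 0.0133
grasp_force: 30.0
```

Run:
```python
from h import *
go(.5345,.0229,.0957,64.1); print(bot.state()['ft_torque'])
```

```text
yaw 81.92 shift units [-0.01 -0.01  0.01] turn units [5.000e-03 1.000e-03 3.889e+00]
[ 0.01655726  0.56097216 -0.01291932]
```

Call:
drive_tool([
  {"x": 0,"y": 0,"z": 0,"ax": 0,"ay": 0,"az": 0.4},
  {"x": 0,"y": 0,"z": 0,"ax": 0,"ay": 0,"az": 0.6},
  {"x": 0,"y": 0,"z": 0,"ax": 0,"ay": 0,"az": 0.7},
  {"x": 0,"y": 0,"z": 0,"ax": 0,"ay": 0,"az": 0.7},
  {"x": 0,"y": 0,"z": 0,"ax": 0,"ay": 0,"az": 0.7},
  {"x": 0,"y": 0,"z": 0,"ax": 0,"ay": 0,"az": 0.5},
  {"x": 0,"y": 0,"z": 0,"ax": 0,"ay": 0,"az": 0.27},
  {"x": 0,"y": 0,"z": 0,"ax": 0,"ay": 0,"az": 0},
])

```text
clock: 17.27
tcp_pos: [0.5347, 0.023, 0.096]
orientation: [0.0, 0.222, 0.975, 0.0]
ft_force: [-0.2, -0.2, -0.0]
finger_gap: 0.0137
grasp_force: 30.0
```

Run:
```python
from h import *
go(.5345,.0229,.0957,64.1); print(bot.state()['ft_torque'])
a=snap('wrist','w8')['image']
h=cv2.cvtColor(a,cv2.COLOR_BGR2HSV)
for n,lo,hi in(('yel',(22,120,110),(34,255,255)),('orange',(5,120,90),(19,255,255)),('red',(172,130,90),(180,255,255)),('red0',(0,150,90),(3,255,255))):
    m=cv2.inRange(h,lo,hi); k,l,st,ce=cv2.connectedComponentsWithStats(m)
    for i in range(1,k):
        if st[i,4]>12 and 130<ce[i][1]<400 and 180<ce[i][0]<460: print(n,ce[i].round(1),st[i])
c,*_=cv2.findContours(cv2.inRange(h,(5,120,90),(19,255,255)),0,2)
```

```text
yaw 64.32 shift units [ 0.01 -0.01  0.01] turn units [0.007 0.007 0.048]
[ 0.16244387  0.02055225 -0.01698696]
yel [324.3 228.4] [320 225   9   8  67]
orange [323.3 303.9] [ 309  259   30   94 2268]
orange [359.7 383.7] [358 381   4   7  19]
red0 [358.3 239.3] [353 235  11  10  64]
```

Run:
```python
from h import *
y=at('w8',324.3,228.4,.066);r=at('w8',358.3,239.3,.066);c=np.array([.5342,.0231,.066])
for n,p in(('yel',y),('red',r)): d=p-c;print(n,p,np.hypot(*d[:2]),np.degrees(np.arctan2(d[1],d[0])))
im=cv2.imread('pics/w8.png');h=cv2.cvtColor(im,cv2.COLOR_BGR2HSV)
m=cv2.inRange(h,(5,120,90),(19,255,255))
for v in range(280,350,8):
    x=np.where(m[v,300:345])[0]+300; print(v,x.min(),x.max(),at('w8',(x.min()+x.max())/2,v,.097))
```

```text
yel [0.506  0.0369 0.066 ] 0.03139554108468271 153.92464441605125
red [0.5195 0.0508 0.066 ] 0.03135889028648816 117.95426283527458
280 309 337 [0.5207 0.0292 0.097 ]
288 309 337 [0.5244 0.0274 0.097 ]
296 310 337 [0.5283 0.0258 0.097 ]
304 310 337 [0.5321 0.0239 0.097 ]
312 310 337 [0.5361 0.022  0.097 ]
320 310 337 [0.5401 0.0201 0.097 ]
328 310 336 [0.5441 0.0178 0.097 ]
336 310 337 [0.5485 0.016  0.097 ]
344 311 336 [0.5529 0.0139 0.097 ]
```

Call:
drive_tool([
  {"x": 0,"y": 0,"z": 0,"ax": 0,"ay": 0,"az": 0.06},
  {"x": 0,"y": 0,"z": 0,"ax": 0,"ay": 0,"az": 0},
  {"x": 0,"y": 0,"z": 0,"ax": 0,"ay": 0,"az": 0},
  {"x": 0,"y": 0,"z": 0,"ax": 0,"ay": 0,"az": 0},
  {"x": 0,"y": 0,"z": 0,"ax": 0,"ay": 0,"az": 0},
  {"x": 0,"y": 0,"z": 0,"ax": 0,"ay": 0,"az": 0},
  {"x": 0,"y": 0,"z": 0,"ax": 0,"ay": 0,"az": 0},
  {"x": 0,"y": 0,"z": 0,"ax": 0,"ay": 0,"az": 0},
])

```text
clock: 17.98
tcp_pos: [0.5345, 0.0229, 0.096]
orientation: [0.0, 0.224, 0.974, 0.0]
ft_force: [-0.0, 0.9, -0.5]
finger_gap: 0.0138
grasp_force: 30.0
```

Run:
```python
from h import *
go(.5345,.0229,.0957,64.1); print(bot.state()['ft_force'],bot.state()['grasp_force']); print(hand_in())
```

```text
yaw 64.06 shift units [-0.   -0.    0.01] turn units [ 0.007  0.001 -0.009]
[-0.04635885  0.89567583 -0.48259756] 29.993346333503723
the job is handed in; nothing more can be done
None
```

The job is handed in at about 18 s: the cup is home in the nest and released, and the lid is in and turned 35° clockwise to the yellow marks (within about 1° by the wrist camera), with the bar still gripped at 30 N; the judging gave no verdict back.

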